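Sweep the assembly panel and hold a board against its sprung fence

TASK

Take the cork sanding block and use it to sweep the four wood chips off the grey panel onto the bench (do not pick them up with the fingers). Then, keeping hold of the block, push the light board with it across the panel until it lies flat and flush along the middle of the sprung fence, and keep pressing with a steady 10 N or so (fence pushed back about 10 mm, never 20 mm or more), so that somebody can fasten the board; the job ends while you are still holding the block pressed against it. Leave the try square, the marker pen and the file beside the work where they are.

Things in the scene. Friction and masses are not known exactly. Their poses are not given: they have to be found in the camera images.
- panel: grey laminated assembly panel, 240 x 240 x 18 mm, screwed to the bench. Origin: centre of its underside, on the bench top; its top is at z = 18 mm. Its x axis points from the robot's side to the fence, y along the fence, z up. At its far edge stands a fixed wooden rail (x = 98 to 116 mm, 26 mm above the panel's top) that carries the sprung fence. The other three sides are open edges, free bench beyond.
- fence (a joint): travel of the sprung fence towards the rail, in m: 0 at rest, mechanical end 0.022. A wooden bar, 18 mm thick (panel x = 58 to 76 mm at rest), 220 mm long (y = -110 to 110 mm), its top 21.5 mm above the panel's top, guided on two steel pins (which come out behind the rail as it is pushed). It slides along the panel's x axis only, against springs of 1 N per mm (10 N at 0.010), without preload, and springs back when let go.
- fence_face (a point): middle of the lower edge of the fence's front face, at the height of the panel's top; moves with the fence. Axes as the panel's. The face looks to -x.
- board: flat light-wood board, 46 (own x) x 190 (own y) x 12 mm (z), 0.12 kg, lying loose on the robot's side of the panel, roughly parallel to the fence (another, dark board lies beyond the panel, on the bench), with a gap of about 120 mm to it. Origin: centre of its underside; own axes about parallel to the panel's.
- block: cork-brown sanding block, 56 (own x) x 96 (own y) x 26 mm (z), 0.06 kg, lying flat on the bench to the left of the panel, its length pointing roughly away from the robot. Origin: centre of its underside. Can be gripped from above across its 56 mm width.
- chip0: small loose wood chip, about 24 x 13 mm, 7 to 8 mm high, 12 g, lying on the panel between the board and the fence. Origin: centre of its underside.
- chip1: small loose wood chip, about 20 x 15 mm, 7 to 8 mm high, 12 g, lying on the panel between the board and the fence. Origin: centre of its underside.
- chip2: small loose wood chip, about 26 x 12 mm, 7 to 8 mm high, 12 g, lying on the panel between the board and the fence. Origin: centre of its underside.
- chip3: small loose wood chip, about 18 x 14 mm, 7 to 8 mm high, 12 g, lying on the panel between the board and the fence. Origin: centre of its underside.
- square: not needed: try square, 168 x 100 x 12 mm, lying flat; origin under its centre
- pen: not needed: black marker pen, 10 x 133 x 11 mm; origin under its centre
- file: not needed: hand file with wooden handle, 21 x 255 x 21 mm; origin under its centre
There are look-alikes about, which are no part of the job. What is shaped like the block but blue is not meant.

How it is judged:
On the way, in this order (a step that is already met when the one before it is completed fails the run):
1. the block is held in the gripper, lifted off the bench (contact force between the fingers and block above 2 N and height (world z) of block above 0.015 m), for 0.1 s.
2. all four chips are off the panel, on the bench, the block in the gripper (contact force between the fingers and block above 2 N and height (world z) of chip0 between -0.02 and 0.012 m and height (world z) of chip1 between -0.02 and 0.012 m and height (world z) of chip2 between -0.02 and 0.012 m and height (world z) of chip3 between -0.02 and 0.012 m), for 0.2 s.
At the end, for the whole second after the job is handed in: Block still in the gripper, pressing the board with over 4 N; fence steady, pushed back 6 to 14 mm; board flat on the panel, edge within 4 mm of the fence face, parallel within 0.04 rad, middle within 40 mm of the panel's middle along the fence; all four chips on the bench, off the panel (all of step 2 and contact force between block and board above 4 N and value of joint fence between 0.006 and 0.014 m and x of board in the frame of fence_face between -0.027 and -0.019 m and y of board in the frame of panel between -0.04 and 0.04 m and z of board in the frame of panel between 0.014 and 0.022 m and angle between the y axis of board and the y axis of panel, either way round below 0.04 rad and angle between board's own z axis and vertical below 0.06 rad and linear speed of board below 0.01 m/s); the arm keeps its last pose, push and grip.
It fails at once if the fence is pushed back more than 20 mm (20 N) (value of joint fence above 0.02 m).
It fails at once if a chip is pinched or pressed by the fingers (over 6 N) (contact force between the fingers and chip0 above 6 N or contact force between the fingers and chip1 above 6 N or contact force between the fingers and chip2 above 6 N or contact force between the fingers and chip3 above 6 N).
It fails at once if the try square, the pen or the file is moved by more than 30 mm (distance of any of square, pen, file from where it was at the start of the episode above 0.03 m).
It also fails if it takes over 51 s, if anything falls off the work surface, if the arm or the gripper's body presses on something with over 40 N, if the wrist force passes 120 N, or if a joint passes its speed limit or range.

ROBOT

A 7-joint arm with a two-finger parallel gripper is mounted at the origin on a cart in front of the work surface, level with it; the furniture and walls round the work are solid. World frame = base frame: x ahead of the robot, y to its left, z up, the work surface at z = 0. Lengths are in m, angles in rad, forces in N, time in s.
With the tool pointing down it reaches from about 0.425 to 0.95 m from the base axis. Payload 4.7 kg.
Tool frame: the origin (TCP) lies midway between the tips of the shut fingers; the grasp point (between the pads) lies 19 mm behind it; z points along the fingers, y is the line along which they close (so a half turn about z gives the same grasp; the last joint's range is limited). The gripper opens to 85 mm and grips with 20 to 120 N. Pads are 22 mm wide; open, the fingers measure 114 mm over their backs; the gripper's body (76 mm by 85 mm) begins 54 mm behind the grasp point. The pads swing forward as they close: fully open they stand 13 mm farther back than shut.
Start: joints at [-0.029, 0.469, -0.049, 1.532, 0.024, 1.141, -0.082], TCP at [0.675, 0, 0.231] pointing down, gripper open.
Joint ranges: [-2.59, 2.59], [-0.33, 1.99], [-1.39, 1.29], [0.1, 2.45], [-1.04, 4.18], [0.21, 1.99], [-2.66, 2.66]. Speed limits (rad/s): [2.57, 2.57, 3.14, 3.14, 3.14, 3.14, 3.14].

INTERFACE

Orientations are given as a 3x3 rotation matrix whose columns are the frame's x, y, z axes.
In Python, from bench import ctrl gives the robot as it stands.
- The arm moves only by the shell command python3 -m pendant 'ROWS' [FORCE]. ROWS is a JSON object of lists of equal length, an entry for each row: "fingers": the opening in per cent of the stroke, from 0 (shut) to 100 (fully open); "dp": the shift along the world's x, y, z in mm, a list of three; "rot": the turn, a rotation vector about the world's x, y, z in degrees, a list of three. A call has 1 to 8 rows; each row is the pose to reach, as a shift and turn from the pose commanded when the call began; what a row does not reach only later rows make up. A row lasts 1/12 s, in which the tool goes at most 41.7 mm and 7.16 degrees, less where a joint would pass 70% of its speed; a pose out of reach is approached as far as the arm can. A call with a gripper value outside its range is refused whole. The fingers move at their own pace and stop on an object; FORCE is the grip in N (left out, the last holds). Time passes only in rows, so rows that repeat a pose let the fingers close. It gives the time, the measured TCP pose, the force, the opening and the grip force at its end, in the units of the state.
- ctrl.observe(): the state, without advancing time (a new reading comes with each control period).
- ctrl.camera(name): name is "scene" or "side" or "wrist"; returns (picture, depth): 400x640x3 uint8, red, green, blue; 400x640 float32, m along the optical axis (not along the pixel's ray), 0 where there is no reading.
- ctrl.camera_model(name): a dict with "intrinsics" (3x3 intrinsics, pixels), "k1" (the pictures are not rectified: a ray, as slopes to the right and down, at radius r is drawn at 1 + k1 r^2 times it, then the intrinsics apply), "camera_from_world" (4x4, takes a point from world to camera coordinates); the wrist camera has in their place "tool_from_camera" (4x4, takes a point from camera to tool coordinates, whose origin is the TCP and whose axes are the flange's). Camera axes: x right, y down, z forward; pixel columns grow to the right and rows downward; lengths in m; the calibration is good to about 2 mm. A picture is of the moment at which its call begins: read the wrist's pose just before it. camera_model takes no time and is no camera call.
- ctrl.close_job(): hands the job in; it is judged then, once.
The state is a dict: "clock": time; "q": joint angles; "dq": joint speeds; "joint_torque": joint torques, N m; "tcp_pos": TCP position; "orientation": TCP orientation; "force": force on the tool from outside, world axes, zero at the start; "moment": the same for the moment, N m; "opening": finger opening in m; "gripper_force": force on a finger pad.
Only numpy, scipy, OpenCV 4.12 (cv2) and the standard library are available. Lean on these libraries where they do the work, as an engineer would, in place of code of your own. Each camera call takes 0.05 s, during which the arm holds its last target. There are 200 camera calls.

## Working session

There is one attempt and no reset: what is moved stays moved. The work goes in short steps, Python scripts to look and compute and a shell command to move; the robot and the scene stay as the last step left them, time stands still between calls to the robot, and variables do not carry over. Pictures are saved under pics/ and viewed, at most 15 in all, crops included, and the job is handed in when it is done.

```bash
ls; mkdir -p pics; cat > h.py <<'E'
import numpy as np, cv2
from bench import ctrl
def cam(name):
    m=ctrl.camera_model(name); K=np.array(m["intrinsics"]); k1=m["k1"]
    if "camera_from_world" in m: T=np.linalg.inv(np.array(m["camera_from_world"]))
    else:
        s=ctrl.observe(); W=np.eye(4); W[:3,:3]=np.array(s["orientation"]); W[:3,3]=s["tcp_pos"]
        T=W@np.array(m["tool_from_camera"])
    return K,k1,T
def ray(c,px):
    K,k1,T=c; px=np.atleast_2d(np.array(px,float))
    u=cv2.undistortPoints(px.reshape(-1,1,2),K,np.array([k1,0,0,0,0.])).reshape(-1,2)
    d=np.c_[u,np.ones(len(u))]@T[:3,:3].T
    return T[:3,3],d
def onz(c,px,z):
    o,d=ray(c,px); return o+d*((z-o[2])/d[:,2])[:,None]
def depthpts(c,px,dep):
    o,d=ray(c,px); px=np.atleast_2d(px).astype(int); return o+d*dep[px[:,1],px[:,0]][:,None]
def snap(name,fn):
    c=cam(name); p,d=ctrl.camera(name); cv2.imwrite(f"pics/{fn}.png",p[:,:,::-1]); np.savez(f"pics/{fn}.npz",p=p,d=d,K=c[0],k1=c[1],T=c[2]); return c,p,d
def load(fn):
    z=np.load(f"pics/{fn}.npz"); return (z["K"],float(z["k1"]),z["T"]),z["p"],z["d"]
E
python3 - <<'E'
from h import *
a=snap("scene","s0")[1]; b=snap("side","d0")[1]
print(ctrl.observe()); [print(n,ctrl.camera_model(n)) for n in("scene","side","wrist")]
E
```

```text
pics
{'clock': 0.1, 'q': array([-0.02892341,  0.46936894, -0.04860493,  1.53357053,  0.02407839,
        1.14102253, -0.08228389]), 'dq': array([-0.00098879, -0.00167302, -0.00067634, -0.00346062, -0.00078698,
        0.00066996, -0.00085916]), 'joint_torque': array([ 5.33060393e-04, -5.11518788e+01, -4.69155551e-02, -2.38390929e+01,
        1.07741368e-02,  4.46335340e-03,  2.13932526e-05]), 'tcp_pos': array([6.74469110e-01, 4.11390183e-05, 2.30362566e-01]), 'orientation': array([[-6.83657130e-05,  9.99998406e-01, -1.78440377e-03],
       [ 9.99999997e-01,  6.82961109e-05, -3.90666659e-05],
       [-3.89447358e-05, -1.78440643e-03, -9.99998407e-01]]), 'force': array([-0.05369063, -0.20522693, -0.41081538]), 'moment': array([ 0.04169891, -0.00358657, -0.01731739]), 'gripper_force': 0.0, 'opening': 0.08549829806509401}
scene {'intrinsics': array([[504.40576179,   0.        , 321.58255236],
       [  0.        , 504.40576179, 203.74225224],
       [  0.        ,   0.        ,   1.        ]]), 'k1': -0.12604107414144916, 'camera_from_world': array([[-0.72863274, -0.68480055, -0.01193897
[... 633 characters left out ...]
01, -5.98888002e-01,
         1.49770913e+00],
       [ 0.00000000e+00,  0.00000000e+00,  0.00000000e+00,
         1.00000000e+00]])}
wrist {'intrinsics': array([[287.18646284,   0.        , 319.73319453],
       [  0.        , 287.18646284, 198.76450965],
       [  0.        ,   0.        ,   1.        ]]), 'k1': -0.010803385918478054, 'tool_from_camera': array([[ 3.24234403e-04, -9.53529503e-01, -3.01299488e-01,
         7.74535634e-02],
       [ 9.99999846e-01,  4.44790936e-04, -3.31520399e-04,
        -1.42983223e-03],
       [ 4.50129763e-04, -3.01299335e-01,  9.53529501e-01,
        -1.43257812e-01],
       [ 0.00000000e+00,  0.00000000e+00,  0.00000000e+00,
         1.00000000e+00]])}
```

View pics/s0.png

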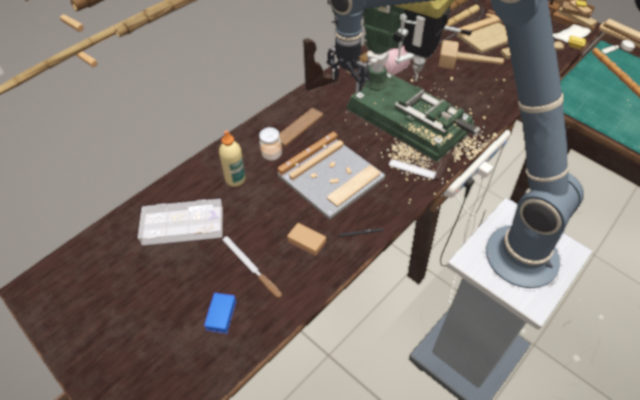

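View pics/d0.png

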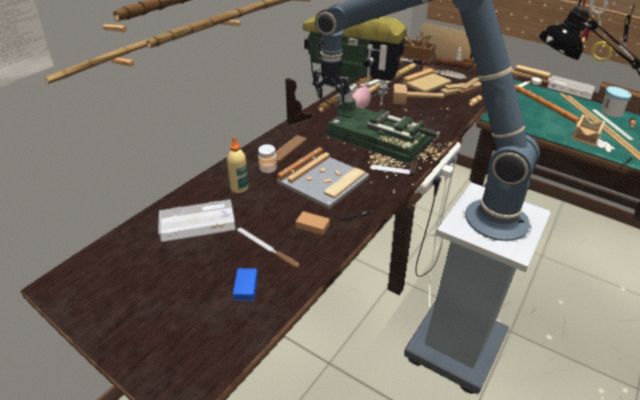

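The scene view shows the cork-brown block at (307,238) and the blue look-alike at (220,312). The panel is around (332,178), with the light board at (355,185) and the dark board at (300,127). The chips lie near (313–348, 165–180). The pen is at (360,232), the file at (250,265) and the square at about (412,168). The cork block fits the description by its colour and its place left of the panel. Next I measure and confirm it in a crop.

```bash
python3 - <<'E'
from h import *
def big(c,p,x0,y0,x1,y1,s): return cv2.resize(p[y0:y1,x0:x1,::-1],None,fx=s,fy=s,interpolation=cv2.INTER_CUBIC)
c,p,d=load("s0")
cv2.imwrite("pics/c0.png",big(c,p,200,120,450,300,3))
for n,z,px in [("block corners?",.026,[(307,227),(327,240),(319,254),(288,238)]),("panel corners",.018,[(279,175),(328,138),(384,177),(331,214)]),
 ("board",.03,[(327,197),(376,166),(383,175),(334,204)]),("pen",.01,[(337,235),(382,230)]),("square",.01,[(390,164),(435,176)]),("file",.01,[(225,238),(280,294)]),("glue,jar",0,[(234,184),(270,157)])]:
    print(n,onz(c,px,z).round(3).tolist(), depthpts(c,px,d).round(3).tolist())
E
```

```text
block corners? [[0.509, 0.353, 0.026], [0.436, 0.348, 0.026], [0.42, 0.397, 0.026], [0.521, 0.418, 0.026]] [[0.523, 0.34, 0.001], [0.447, 0.336, 0.002], [0.43, 0.387, 0.004], [0.527, 0.413, 0.017]]
panel corners [[0.721, 0.263, 0.018], [0.722, 0.035, 0.018], [0.472, 0.046, 0.018], [0.495, 0.267, 0.018]] [[-0.125, 0.946, 1.185], [0.702, 0.056, 0.045], [0.478, 0.038, 0.007], [0.494, 0.268, 0.019]]
board [[0.541, 0.235, 0.03], [0.514, 0.036, 0.03], [0.474, 0.051, 0.03], [0.507, 0.24, 0.03]] [[0.541, 0.234, 0.029], [0.529, 0.015, 0.003], [0.48, 0.041, 0.018], [0.514, 0.233, 0.018]]
pen [[0.434, 0.307, 0.01], [0.351, 0.206, 0.01]] [[0.438, 0.303, 0.003], [0.352, 0.204, 0.006]]
square [[0.498, -0.018, 0.01], [0.36, -0.074, 0.01]] [[0.501, -0.024, 0.003], [0.358, -0.07, 0.014]]
file [[0.663, 0.534, 0.01], [0.416, 0.552, 0.01]] [[0.66, 0.536, 0.015], [0.412, 0.555, 0.017]]
glue,jar [[0.811, 0.376, 0.0], [0.814, 0.217, 0.0]] [[0.806, 0.379, 0.006], [0.8, 0.228, 0.018]]
```

View pics/c0.png

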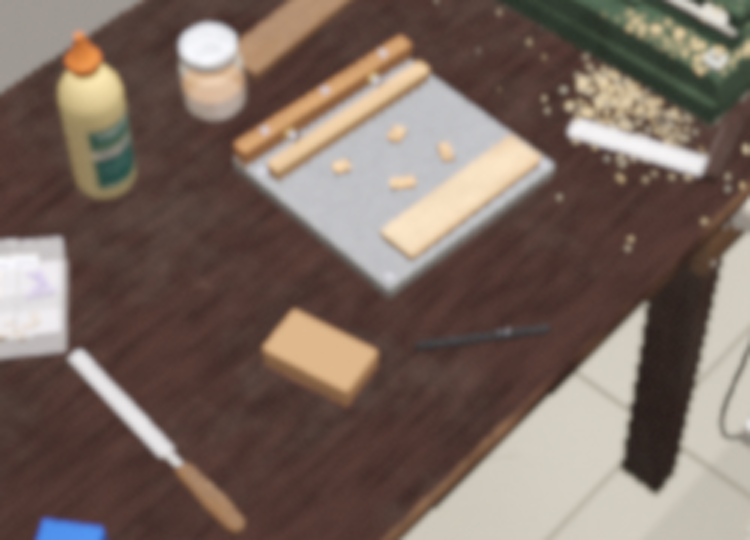

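The crop confirms it. The cork block (crop 320,350) lies to the left of the panel, the blue one is a separate thing at bottom left, and four chips sit at crop (342,166), (397,133), (446,150) and (402,182). I move to where the wrist camera sees both the panel and the block.

```bash
python3 -m pendant '{"fingers":[100,100,100,100,100,100,100,100],"dp":[[-20,35,10],[-35,70,20],[-50,105,30],[-65,140,40],[-80,175,50],[-95,210,60],[-110,240,70],[-110,240,70]],"rot":[[0,0,0],[0,0,0],[0,0,0],[0,0,0],[0,0,0],[0,0,0],[0,0,0],[0,0,0]]}' && python3 - <<'E'
from h import *
snap("wrist","w0"); print(ctrl.observe()["tcp_pos"],ctrl.observe()["clock"])
E
```

```text
clock: 0.77
tcp_pos: [0.5609, 0.2498, 0.3035]
orientation: [[-0.013, 1.0, 0.0], [1.0, 0.013, 0.007], [0.007, 0.001, -1.0]]
force: [-1.3, 0.5, 0.8]
opening: 0.0853
gripper_force: 0.0
[0.56275689 0.24543705 0.30237803] 0.8167
```

View pics/w0.png

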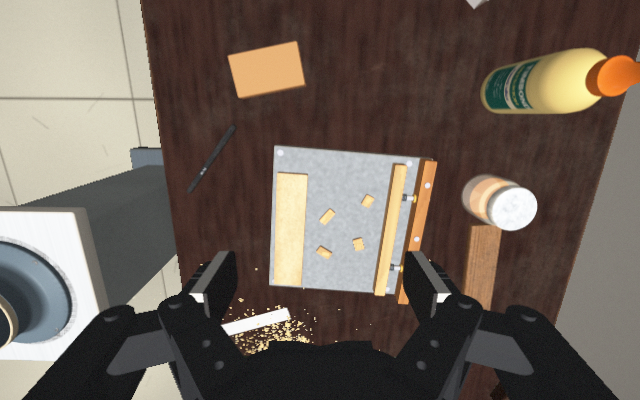

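The wrist view (up is +y, right is +x) shows the cork block at (267,70), the panel from (275,147) to (435,303) and the board at (291,230). The four chips are at (327,216), (368,201), (324,252) and (358,244), the fence at (391,230), and the pen at (212,160). Next I segment and measure.

```bash
cat >> h.py <<'E'
def rects(p,lo,hi,amin,amax,roi=None):
    hsv=cv2.cvtColor(p,cv2.COLOR_RGB2HSV); m=cv2.inRange(hsv,np.array(lo),np.array(hi))
    if roi: k=np.zeros_like(m); k[roi[1]:roi[3],roi[0]:roi[2]]=m[roi[1]:roi[3],roi[0]:roi[2]]; m=k
    m=cv2.morphologyEx(m,cv2.MORPH_OPEN,np.ones((2,2),np.uint8))
    cs,_=cv2.findContours(m,cv2.RETR_EXTERNAL,cv2.CHAIN_APPROX_NONE)
    return [c for c in cs if amin<cv2.contourArea(c)<amax]
def wrect(c,cnt,z):
    w=onz(c,cnt.reshape(-1,2)+0.0,z); r=cv2.minAreaRect((w[:,:2]*1000).astype(np.float32)); b=cv2.boxPoints(r)
    e=[b[1]-b[0],b[2]-b[1]]; e=max(e,key=np.linalg.norm); return np.round(r[0],1),np.round(sorted(r[1]),1),round(float(np.degrees(np.arctan2(e[1],e[0]))%180),1)
E
python3 - <<'E'
from h import *
c,p,d=load("w0")
for n,z,roi in [("block",.026,(215,30,320,110)),("wood",.03,(255,140,408,300)),]:
    for k in rects(p,(5,70,120),(28,255,255),40,9000,roi):
        M=k.reshape(-1,2).mean(0); print(n,M.round(),cv2.contourArea(k),wrect(c,k,z),"chipz",wrect(c,k,.0255)[0], "depth z",depthpts(c,[M],d)[0].round(3))
for k in rects(p,(0,0,110),(179,60,255),5000,40000,(255,140,440,305)): print("panel",wrect(c,k,.018), onz(c,[(276,147),(271,286),(435,158)],.018).round(4).tolist())
# block height from two views
cs,ps,ds=load("s0")
k=rects(ps,(5,70,90),(28,255,255),100,3000,(280,215,335,260))
for q in k: print("scene block",wrect(cs,q,.026),q.reshape(-1,2).mean(0))
E
```

```text
block [268.  70.] 3105.5 (array([487.1, 376.1]), array([57.2, 95.9]), 11.9) chipz [487.  376.2] depth z [0.488 0.377 0.026]
wood [403. 294.] 71.0 (array([705.7,  34.2]), array([15.6, 31.6]), 90.6) chipz [707.3  31. ] depth z [0.699 0.041 0.044]
wood [299. 277.] 90.5 (array([527.4,  62.3]), array([13.8, 36.9]), 77.5) chipz [527.1  59.4] depth z [0.527 0.06  0.029]
wood [325. 253.] 90.0 (array([569.5, 106.1]), array([12.8, 23.9]), 147.3) chipz [569.6 103.8] depth z [0.57  0.103 0.025]
wood [278. 262.] 160.5 (array([493.7,  86.6]), array([ 9.3, 79.3]), 86.3) chipz [493.  84.] depth z [0.493 0.089 0.031]
wood [359. 245.] 86.5 (array([624.3, 121.5]), array([14.2, 20.5]), 107.2) chipz [625.  119.3] depth z [0.625 0.12  0.026]
wood [328. 217.] 101.5 (array([573.4, 168. ]), array([11.4, 25.1]), 47.8) chipz [573.5 166.3] depth z [0.574 0.167 0.026]
wood [368. 202.] 81.5 (array([634.2, 194. ]), array([14.1, 16.7]), 63.9) chipz [635.1 192.6] depth z [0.635 0.193 0.026]
wood [279. 204.] 148.0 (array([498. , 185.9]), array([  7. , 102.3]), 86.1) chipz [497.4 184.4] depth z [0.498 0.189 0.031]
wood [390. 230.] 1692.0 (array([670.9, 138.5]), array([ 22.7, 226.5]), 86.3) chipz [672.2 136.5] depth z [0.669 0.152 0.04 ]
panel (array([594. , 147.5]), array([221.1, 241.2]), 85.9) [[0.4943, 0.2733, 0.018], [0.4782, 0.035, 0.018], [0.7324, 0.2603, 0.018]]
scene block (array([478.7, 385.4]), array([ 83.4, 113.1]), 11.2) [307.28 239.57]
```

```bash
python3 -m pendant '{"fingers":[100,100,100,100,100,100,100,100],"dp":[[-10,17,-15],[-20,34,-30],[-30,51,-45],[-40,68,-60],[-50,85,-75],[-60,102,-90],[-70,119,-105],[-78,136,-120]],"rot":[[0,0,-7],[0,0,-14],[0,0,-21],[0,0,-28],[0,0,-35],[0,0,-42],[0,0,-49],[0,0,-56]]}'
python3 -m pendant '{"fingers":[100,100,100,100,100,100],"dp":[[0,0,-15],[0,0,-30],[0,0,-45],[0,0,-60],[0,0,-60],[0,0,-60]],"rot":[[0,0,-7],[0,0,-14],[0,0,-21],[0,0,-22],[0,0,-22],[0,0,-22]]}' && python3 - <<'E'
from h import *
c,p,d=snap("wrist","w1"); s=ctrl.observe(); print(s["tcp_pos"],s["orientation"].round(3).tolist(),s["clock"],s["force"])
for k in rects(p,(5,70,120),(28,255,255),4000,90000): 
    M=k.reshape(-1,2).mean(0); print(M.round(),k.reshape(-1,2).min(0),k.reshape(-1,2).max(0),wrect(c,k,.026),depthpts(c,[M],d)[0].round(3))
E
```

```text
clock: 1.48
tcp_pos: [0.4868, 0.3753, 0.1799]
orientation: [[0.833, 0.553, -0.001], [0.553, -0.833, -0.002], [-0.001, 0.001, -1.0]]
force: [-0.2, 0.1, -0.7]
opening: 0.0856
gripper_force: 0.0
clock: 1.98
tcp_pos: [0.4871, 0.3747, 0.1203]
orientation: [[0.978, 0.208, -0.002], [0.208, -0.978, -0.002], [-0.002, 0.002, -1.0]]
force: [-1.0, -0.1, 0.1]
opening: 0.0854
gripper_force: 0.0
[0.48760963 0.37536741 0.12137855] [[0.978, 0.208, 0.0], [0.208, -0.978, -0.001], [-0.0, 0.001, -1.0]] 2.0333 [0.08227649 0.09319958 0.23352734]
[316. 197.] [284 145] [350 250] (array([485.2, 377.6]), array([55.3, 96.1]), 11.5) [0.489 0.378 0.027]
```

View pics/w1.png

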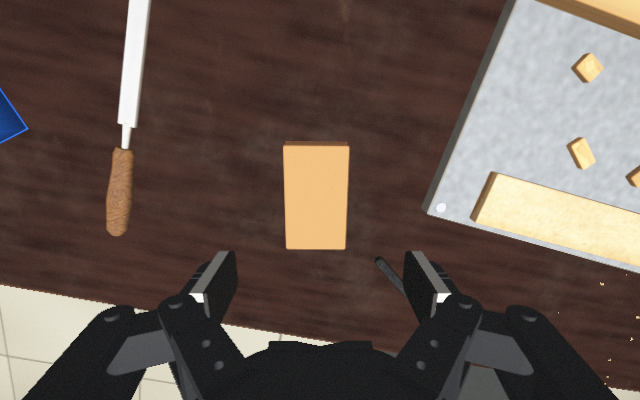

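The close view shows the cork block centred at (316,197), its long axis aligned with the tool, and the fingers straddling it. It measures 96 x 55 mm with its top at 27 mm. I go down and grip.

```bash
python3 -m pendant '{"fingers":[100,100,100,100,100,100,100,100],"dp":[[-1,2,-25],[-1,2,-50],[-1,2,-75],[-1,2,-95],[-1,2,-108],[-1,2,-115],[-1,2,-115],[-1,2,-115]],"rot":[[0,0,0],[0,0,0],[0,0,0],[0,0,0],[0,0,0],[0,0,0],[0,0,0],[0,0,0]]}' 70
python3 -m pendant '{"fingers":[0,0,0,0,0,0,0,0],"dp":[[0,0,0],[0,0,0],[0,0,0],[0,0,0],[0,0,0],[0,0,0],[0,0,0],[0,0,0]],"rot":[[0,0,0],[0,0,0],[0,0,0],[0,0,0],[0,0,0],[0,0,0],[0,0,0],[0,0,0]]}' 70
```

```text
clock: 2.7
tcp_pos: [0.4868, 0.3784, 0.0072]
orientation: [[0.978, 0.208, 0.001], [0.208, -0.978, 0.001], [0.001, -0.001, -1.0]]
force: [0.7, -0.1, 0.4]
opening: 0.0856
gripper_force: 0.0
clock: 3.37
tcp_pos: [0.487, 0.3789, 0.008]
orientation: [[0.978, 0.208, 0.002], [0.208, -0.978, 0.002], [0.003, -0.001, -1.0]]
force: [0.2, -0.2, 6.6]
opening: 0.0531
gripper_force: 75.7
```

```bash
python3 -m pendant '{"fingers":[0,0,0,0,0,0,0,0],"dp":[[0,0,12],[0,0,35],[0,0,65],[10,-30,94],[25,-68,94],[38,-106,94],[51,-144,94],[63,-182,94]],"rot":[[0,0,0],[0,0,0],[0,0,0],[0,0,-2],[0,0,-5],[0,0,-8],[0,0,-11],[0,0,-14]]}'
python3 -m pendant '{"fingers":[0,0,0,0,0,0,0,0],"dp":[[12,-38,0],[24,-76,0],[36,-114,0],[45,-145,0],[45,-145,0],[45,-145,0],[45,-145,0],[45,-145,0]],"rot":[[0,0,-2],[0,0,-2],[0,0,-2],[0,0,-2],[0,0,-2],[0,0,-2],[0,0,-2],[0,0,-2]]}'
python3 - <<'E'
from h import *
c,p,d=snap("wrist","w2"); s=ctrl.observe(); print(s["tcp_pos"],s["orientation"].round(3).tolist(),s["clock"],s["force"],s["gripper_force"])
for k in rects(p,(5,70,120),(28,255,255),150,90000): 
    M=k.reshape(-1,2).mean(0); print(M.round(),cv2.contourArea(k),wrect(c,k,.0255),depthpts(c,[M],d)[0].round(3))
E
```

```text
clock: 4.03
tcp_pos: [0.5495, 0.1943, 0.1015]
orientation: [[0.999, -0.037, 0.001], [-0.037, -0.999, 0.0], [0.001, -0.001, -1.0]]
force: [1.3, 0.2, -0.8]
opening: 0.0534
gripper_force: 74.9
clock: 4.7
tcp_pos: [0.5936, 0.053, 0.1005]
orientation: [[0.998, -0.067, -0.0], [-0.067, -0.998, 0.001], [-0.0, -0.001, -1.0]]
force: [-0.6, 0.7, 0.0]
opening: 0.0535
gripper_force: 74.9
[0.59356092 0.05314119 0.10046575] [[0.998, -0.067, -0.0], [-0.067, -0.998, 0.001], [-0.0, -0.001, -1.0]] 4.75 [ 0.12472185  0.30647717 -0.16226377] 74.8761248588562
[593. 372.] 252.5 (array([ 400.6, -208.9]), array([21.1, 43.2]), 58.9) [ 0.441 -0.169  0.058]
[605. 342.] 377.5 (array([ 435.6, -211.3]), array([26.5, 49.4]), 21.3) [ 0.472 -0.173  0.058]
[599. 311.] 247.0 (array([ 474.4, -198.2]), array([27. , 28.1]), 152.4) [ 0.509 -0.153  0.064]
[178. 282.] 759.0 (array([527.8, 188. ]), array([ 21.6, 100.2]), 87.3) [0.536 0.179 0.032]
[490. 270.] 1468.5 (array([523. , -89.3]), array([54.5, 58.7]), 175.9) [ 0.509 -0.106 -0.   ]
[188. 239.] 410.0 (array([571.8, 165. ]), array([14.7, 25.9]), 50.1) [0.572 0.164 0.027]
[316. 258.] 18233.5 (array([535.4,  62.4]), array([107.6, 164.8]), 176.0) [0.6   0.055 0.12 ]
[234. 176.] 454.5 (array([623.1, 118.5]), array([14.9, 20.6]), 107.2) [0.623 0.119 0.025]
[139. 170.] 410.0 (array([632.8, 191.6]), array([14.3, 19.9]), 62.7) [0.633 0.191 0.027]
[183. 119.] 7947.5 (array([668.2, 150. ]), array([ 18.9, 234.5]), 85.8) [0.668 0.142 0.04 ]
[178.  56.] 11158.5 (array([709.1, 145.4]), array([ 24.8, 254.1]), 85.8) [0.707 0.135 0.044]
```

View pics/w2.png

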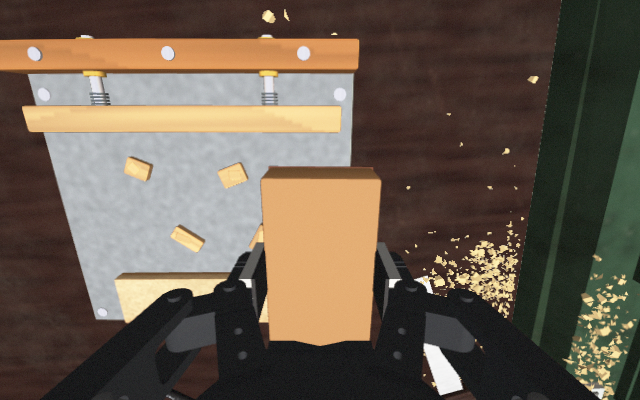

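The picture shows the block held and aligned, with its front end clear of the fence. Three chips are visible at (138,169), (232,175) and (187,238), and the fourth is just left of the block at (257,237). I lower the block beside them.

```bash
python3 -m pendant '{"fingers":[0,0,0,0,0,0,0],"dp":[[0,-4,-25],[0,-4,-50],[0,-4,-65],[0,-4,-71],[0,-4,-73],[0,-4,-73],[0,-4,-73]],"rot":[[0,0,0],[0,0,0],[0,0,0],[0,0,0],[0,0,0],[0,0,0],[0,0,0]]}'
```

```text
clock: 5.33
tcp_pos: [0.5949, 0.0476, 0.0283]
orientation: [[0.998, -0.069, 0.002], [-0.069, -0.998, 0.0], [0.002, -0.0, -1.0]]
force: [0.0, -0.9, -0.2]
opening: 0.0533
gripper_force: 74.9
```

```bash
python3 -m pendant '{"fingers":[0,0,0,0,0,0,0,0],"dp":[[0.8,12,-1],[1.6,24,-1],[2.5,36,-1],[3.3,48,-1],[4.1,60,-1],[4.9,72,-1],[5.7,84,-1],[6.5,96,-1]],"rot":[[0,0,0],[0,0,0],[0,0,0],[0,0,0],[0,0,0],[0,0,0],[0,0,0],[0,0,0]]}'
python3 - <<'E'
from h import *
c,p,d=snap("wrist","w3"); s=ctrl.observe(); print(s["tcp_pos"],s["force"],s["gripper_force"])
E
```

```text
clock: 6.0
tcp_pos: [0.6005, 0.1445, 0.0263]
orientation: [[0.998, -0.069, -0.0], [-0.069, -0.998, -0.0], [-0.0, 0.0, -1.0]]
force: [-0.0, -0.1, -1.7]
opening: 0.0531
gripper_force: 74.9
[0.60058776 0.14815596 0.02631473] [ 0.16437488  2.01232825 -0.75472983] 74.90568995475769
```

View pics/w3.png

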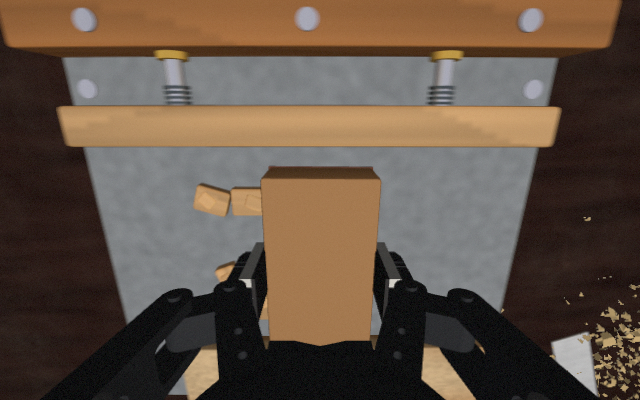

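The view shows two chips pushed ahead of the block at (212,200) and (247,200), and another at (227,272). The sweep is working, so I carry on past the left edge.

```bash
python3 -m pendant '{"fingers":[0,0,0,0,0,0,0,0],"dp":[[0.8,12,0],[1.6,24,0],[2.5,36,0],[3.3,48,0],[4.1,60,0],[4.9,72,0],[5.7,84,0],[6.5,96,0]],"rot":[[0,0,0],[0,0,0],[0,0,0],[0,0,0],[0,0,0],[0,0,0],[0,0,0],[0,0,0]]}'
python3 -m pendant '{"fingers":[0,0,0,0,0,0],"dp":[[0.8,12,0],[1.6,24,0],[2.5,36,0],[3.3,48,0],[3.3,48,0],[3.3,48,0]],"rot":[[0,0,0],[0,0,0],[0,0,0],[0,0,0],[0,0,0],[0,0,0]]}'
python3 - <<'E'
from h import *
s=ctrl.observe(); print(s["tcp_pos"],s["force"],s["gripper_force"])
c,p,d=snap("wrist","w4"); cs,ps,ds=snap("side","d4"); c2,p2,d2=snap("scene","s4")
a=cv2.resize(p2[120:270,230:430,::-1],None,fx=4,fy=4,interpolation=cv2.INTER_CUBIC); b=p[:,:,::-1]
cv2.imwrite("pics/m4.png",np.vstack([cv2.resize(a,(800,600))[150:450], cv2.resize(b,(800,500))[:300]]))
E
```

```text
clock: 6.72
tcp_pos: [0.607, 0.2404, 0.0264]
orientation: [[0.998, -0.07, 0.0], [-0.07, -0.998, -0.0], [0.0, 0.0, -1.0]]
force: [0.3, 0.1, -0.6]
opening: 0.0532
gripper_force: 74.9
clock: 7.22
tcp_pos: [0.61, 0.2881, 0.0262]
orientation: [[0.998, -0.068, -0.0], [-0.068, -0.998, -0.0], [-0.0, 0.0, -1.0]]
force: [-0.1, 0.5, -0.2]
opening: 0.0531
gripper_force: 74.9
[0.61003669 0.28811722 0.02619946] [-0.14311237  0.46741166 -0.23531576] 74.90130186080933
```

View pics/m4.png

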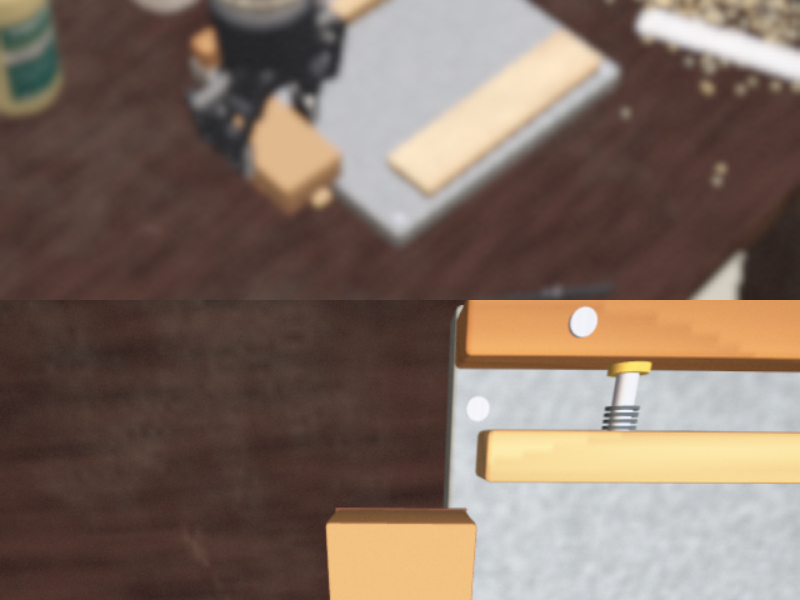

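The upper part (scene) shows chips down at the panel's left edge, one at (320,195) beside the block. The lower part (wrist) shows clear bench to the left. I lift and look from a place where the block does not hide them.

```bash
python3 -m pendant '{"fingers":[0,0,0,0,0,0,0,0],"dp":[[0,0,30],[0,0,60],[0,0,90],[-30,-30,90],[-60,-60,90],[-90,-88,90],[-90,-88,90],[-90,-88,90]],"rot":[[0,0,0],[0,0,0],[0,0,0],[0,0,0],[0,0,0],[0,0,0],[0,0,0],[0,0,0]]}'
python3 - <<'E'
from h import *
c,p,d=snap("wrist","w5"); s=ctrl.observe(); print(s["tcp_pos"],s["force"],s["gripper_force"],s["clock"])
for k in rects(p,(5,50,120),(30,255,255),100,90000): 
    M=k.reshape(-1,2).mean(0); print(M.round(),cv2.contourArea(k),wrect(c,k,.008),depthpts(c,[M],d)[0].round(3))
E
```

```text
clock: 8.03
tcp_pos: [0.5182, 0.1955, 0.1163]
orientation: [[0.997, -0.074, -0.002], [-0.074, -0.997, -0.001], [-0.002, 0.001, -1.0]]
force: [0.4, 1.0, -1.3]
opening: 0.0533
gripper_force: 74.9
[0.52023502 0.19771329 0.11682063] [ 0.36245354  0.4011153  -0.38099895] 74.887855052948 8.0833
[632. 236.] 125.0 (array([ 452.4, -101.8]), array([18.9, 19.1]), 14.9) [ 0.452 -0.107  0.005]
[364. 239.] 24312.0 (array([436.6, 146.7]), array([193.4, 218.8]), 85.9) [0.533 0.174 0.135]
[619. 192.] 1207.5 (array([495.4, -74.3]), array([50.2, 77.7]), 14.6) [ 0.5   -0.083  0.005]
[218. 143.] 394.0 (array([571.8, 279.8]), array([14. , 25.2]), 169.2) [0.571 0.28  0.008]
[209. 113.] 483.0 (array([596.4, 282.9]), array([13.6, 26.6]), 128.7) [0.597 0.283 0.008]
[200.  60.] 707.5 (array([637.8, 282.9]), array([19. , 28.2]), 85.6) [0.636 0.28  0.015]
[380.   3.] 1765.5 (array([666. , 139.6]), array([  5. , 242.4]), 85.9) [0.659 0.144 0.033]
```

View pics/w5.png

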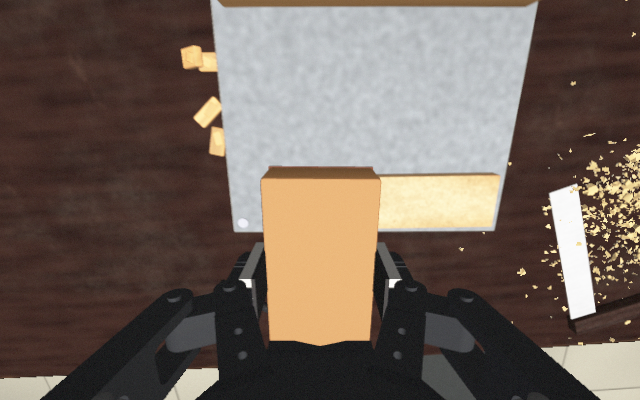

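The view shows the panel clear and all four chips on the bench along its left edge, at (217,141), (208,111) and two together at (191,56) and (208,62). I check the heights of that pair and locate the board.

```bash
python3 - <<'E'
from h import *
c,p,d=load("w5")
px=[(x,y) for y in range(48,72,5) for x in range(183,218,6)]
for q,w in zip(px,depthpts(c,px,d)): print(q,(w*1000).round().astype(int).tolist(),p[q[1],q[0]].tolist())
# board: brighter wood vs grey panel by saturation
hsv=cv2.cvtColor(p,cv2.COLOR_RGB2HSV)
m=((hsv[...,0]<32)&(hsv[...,1]>35)&(hsv[...,2]>140)).astype(np.uint8); m[:165]=0;m[240:]=0;m[:,:382]=0;m[:,505:]=0
print("board right part",wrect(c,np.argwhere(m)[:,::-1].astype(np.float32),.03))
print("corners",onz(c,[(383,177),(499,176),(494,229),(379,229)],.03).round(4).tolist(),"panel near-right, near-left",onz(c,[(495,231),(235,232)],.018).round(4).tolist())
E
```

```text
(183, 48) [648, 298, 0] [190, 142, 93]
(189, 48) [645, 287, 15] [247, 208, 133]
(195, 48) [644, 282, 17] [248, 219, 145]
(201, 48) [644, 278, 14] [121, 88, 59]
(207, 48) [647, 278, 2] [72, 46, 39]
(213, 48) [646, 273, 1] [71, 45, 39]
(183, 53) [643, 295, 9] [247, 206, 135]
(189, 53) [641, 288, 15] [248, 215, 140]
(195, 53) [640, 281, 19] [249, 221, 151]
(201, 53) [641, 278, 15] [231, 183, 122]
(207, 53) [642, 277, 7] [240, 197, 133]
(213, 53) [642, 272, 6] [241, 200, 138]
(183, 58) [640, 296, 7] [249, 217, 140]
(189, 58) [638, 289, 14] [248, 212, 137]
(195, 58) [637, 282, 19] [247, 218, 149]
(201, 58) [637, 279, 16] [233, 184, 120]
(207, 58) [638, 277, 8] [253, 232, 165]
(213, 58) [638, 272, 8] [246, 215, 150]
(183, 63) [637, 300, 0] [223, 170, 109]
(189, 63) [635, 290, 12] [245, 203, 129]
(195, 63) [634, 283, 18] [246, 211, 145]
(201, 63) [634, 280, 15] [247, 207, 135]
(207, 63) [634, 277, 8] [253, 234, 172]
(213, 63) [634, 272, 10] [251, 226, 163]
(183, 68) [634, 301, 1] [74, 53, 41]
(189, 68) [632, 292, 10] [160, 119, 79]
(195, 68) [631, 286, 12] [105, 80, 57]
(201, 68) [631, 283, 9] [244, 211, 149]
(207, 68) [631, 278, 7] [247, 215, 152]
(213, 68) [631, 274, 7] [246, 216, 151]
board right part (array([508.9,  96.1]), array([53.6, 98.1]), 85.8)
corners [[0.5358, 0.1423, 0.03], [0.5297, 0.047, 0.03], [0.4821, 0.0459, 0.03], [0.4897, 0.1461, 0.03]] panel near-right, near-left [[0.4742, 0.0372, 0.018], [0.491, 0.2755, 0.018]]
```

The leaning chip's underside centre is about 6 mm up, so all four count as on the bench. The board is centred near panel y = -14 mm. Now I place the block behind it.

```bash
python3 -m pendant '{"fingers":[0,0,0,0,0,0,0,0],"dp":[[-30,-18,0],[-60,-36,0],[-87,-52,0],[-87,-52,-30],[-87,-52,-60],[-87,-52,-80],[-87,-52,-88],[-87,-52,-90]],"rot":[[0,0,0],[0,0,0],[0,0,0],[0,0,0],[0,0,0],[0,0,0],[0,0,0],[0,0,0]]}'
python3 -m pendant '{"fingers":[0,0],"dp":[[0,0,0],[0,0,0]],"rot":[[0,0,0],[0,0,0]]}'
python3 - <<'E'
from h import *
c,p,d=snap("wrist","w6"); s=ctrl.observe(); print(s["tcp_pos"],s["orientation"].round(4).tolist(),s["force"],s["gripper_force"],s["clock"])
E
```

```text
clock: 8.75
tcp_pos: [0.4337, 0.1474, 0.0251]
orientation: [[0.998, -0.069, -0.002], [-0.069, -0.998, -0.001], [-0.001, 0.001, -1.0]]
force: [0.0, -0.3, 0.1]
opening: 0.0532
gripper_force: 74.9
clock: 8.92
tcp_pos: [0.4347, 0.1476, 0.0272]
orientation: [[0.998, -0.07, 0.002], [-0.07, -0.998, 0.001], [0.002, -0.001, -1.0]]
force: [0.2, -0.3, 0.1]
opening: 0.0535
gripper_force: 74.9
[0.43464762 0.14759291 0.02733441] [[0.9976, -0.0698, 0.0024], [-0.0698, -0.9976, 0.001], [0.0023, -0.0011, -1.0]] [-0.22785588  0.90109726 -1.04503847] 74.93138194084167 8.9667
```

View pics/w6.png

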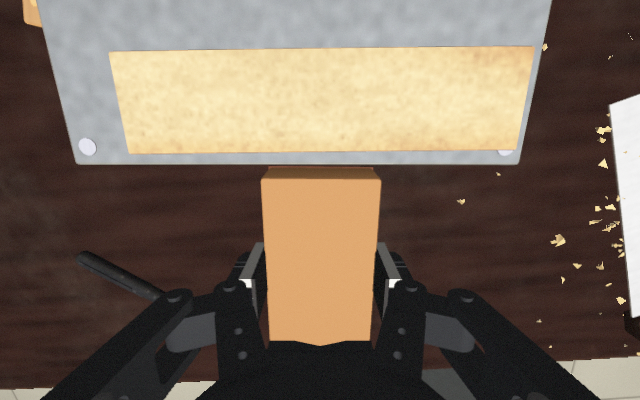

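The block is lined up with the board's middle: board near edge from (128,153) to (517,150), block at (321,180). The near corner screws are clear of it and the pen lies to the side at (120,275). I push along the panel's x.

```bash
python3 -m pendant '{"fingers":[0,0,0,0,0,0,0,0],"dp":[[5,-0.3,0],[10,-0.7,0],[18,-1.2,0],[26,-1.8,0],[34,-2.4,0],[42,-2.9,0],[50,-3.5,0],[58,-4,0]],"rot":[[0,0,0],[0,0,0],[0,0,0],[0,0,0],[0,0,0],[0,0,0],[0,0,0],[0,0,0]]}'
python3 -m pendant '{"fingers":[0,0,0,0,0,0,0,0],"dp":[[8,-0.6,0],[16,-1.1,0],[24,-1.7,0],[32,-2.2,0],[40,-2.8,0],[48,-3.3,0],[54,-3.8,0],[54,-3.8,0]],"rot":[[0,0,0],[0,0,0],[0,0,0],[0,0,0],[0,0,0],[0,0,0],[0,0,0],[0,0,0]]}'
python3 - <<'E'
from h import *
c,p,d=snap("wrist","w7"); s=ctrl.observe(); print(s["tcp_pos"],s["orientation"].round(4).tolist(),s["force"],s["gripper_force"],s["clock"])
E
```

```text
clock: 9.63
tcp_pos: [0.4922, 0.1429, 0.0263]
orientation: [[0.998, -0.07, -0.0], [-0.07, -0.998, -0.0], [-0.0, 0.0, -1.0]]
force: [0.2, -0.2, 0.0]
opening: 0.0534
gripper_force: 75.0
clock: 10.3
tcp_pos: [0.5472, 0.139, 0.0265]
orientation: [[0.998, -0.07, 0.002], [-0.07, -0.998, -0.0], [0.002, -0.0, -1.0]]
force: [-0.0, 0.0, -1.5]
opening: 0.0532
gripper_force: 75.0
[0.54623704 0.13907869 0.02634981] [[0.9975, -0.0703, 0.001], [-0.0703, -0.9975, -0.0001], [0.001, 0.0, -1.0]] [ 0.13462571 -0.53114981 -0.59534274] 74.95408773422241 10.35
```

View pics/w7.png

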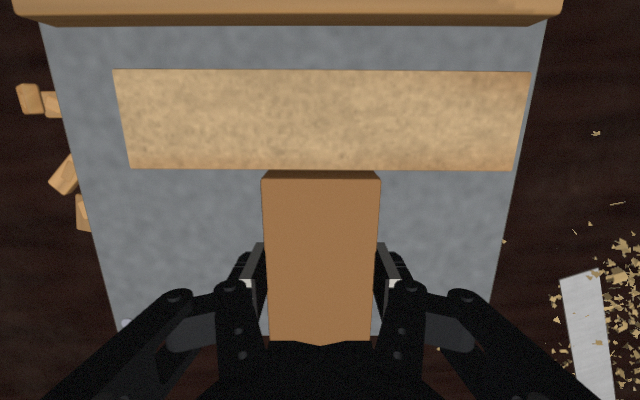

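The board (113–530, 70–168) stays square against the block's end and parallel to the fence at row 25. By my estimate 22 mm remain. I close up gently.

```bash
python3 -m pendant '{"fingers":[0,0,0,0,0,0,0,0],"dp":[[4,-0.3,0],[8,-0.6,0],[12,-0.8,0],[16,-1.1,0],[20,-1.4,0],[24,-1.7,0],[24,-1.7,0],[24,-1.7,0]],"rot":[[0,0,0],[0,0,0],[0,0,0],[0,0,0],[0,0,0],[0,0,0],[0,0,0],[0,0,0]]}'
python3 - <<'E'
from h import *
c,p,d=load("w7")
print(onz(c,[(320,70)],.03),onz(c,[(320,26)],.018), onz(c,[(320,14)],.0395))
E
```

```text
clock: 11.02
tcp_pos: [0.5693, 0.1375, 0.0263]
orientation: [[0.998, -0.07, -0.0], [-0.07, -0.998, -0.0], [-0.0, 0.0, -1.0]]
force: [-1.2, -0.2, -0.5]
opening: 0.0533
gripper_force: 75.1
[[0.63896416 0.13266105 0.03      ]] [[0.65932945 0.13123106 0.018     ]] [[0.65834165 0.13130705 0.0395    ]]
```

```bash
python3 -m pendant '{"fingers":[0,0,0,0,0,0],"dp":[[2,-0.1,0],[4,-0.3,0],[5,-0.35,0],[5,-0.35,0],[5,-0.35,0],[5,-0.35,0]],"rot":[[0,0,0],[0,0,0],[0,0,0],[0,0,0],[0,0,0],[0,0,0]]}'; python3 - <<'E'
from h import *
c,p,d=snap("wrist","w8"); s=ctrl.observe(); print(s["tcp_pos"],s["force"],s["clock"])
snap("wrist","w8b"); print(ctrl.observe()["force"])
E
```

```text
clock: 11.52
tcp_pos: [0.5714, 0.1373, 0.0261]
orientation: [[0.998, -0.069, -0.006], [-0.069, -0.998, -0.001], [-0.006, 0.001, -1.0]]
force: [-7.1, 1.1, 5.0]
opening: 0.053
gripper_force: 75.7
[0.57136584 0.13728131 0.02607249] [-7.93060134 -0.84887297  4.26095822] 11.5667
[-7.54261041 -0.16042947  4.58913433]
```

View pics/w8.png

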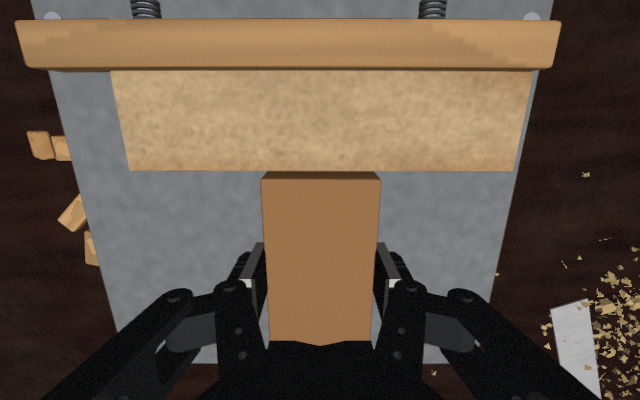

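The board's far edge (row 70) lies flush along the fence (rows 20–68), and the force reads about 7.6 N. I measure the fence travel against the earlier pictures.

```bash
cat > fence.py <<'E'
from h import *
def fence(fn):
    c,p,d=load(fn); out=[]
    ex=np.array([.9976,-.07]); ctr=np.array([605,148.])
    for u in range(120,540,8):
        w=depthpts(c,[(u,v) for v in range(0,180)],d)*1000
        rel=w[:,:2]-ctr; px=rel@ex; py=rel@np.array([.07,.9976])
        k=(abs(w[:,2]-39.5)<3)&(abs(py)<105)&(px>40)&(px<92)
        if k.sum()>8: out.append((px[k].min(),px[k].max()))
    o=np.array(out); return np.median(o,0).round(1),len(o)
if __name__=="__main__":
    import sys
    for f in sys.argv[1:]: print(f,*fence(f))
E
python3 fence.py w2 w3 w8 w8b
```

```text
w2 [55.5 72.7] 27
w3 [55.1 72.7] 53
w8 [59.2 76.9] 53
w8b [59.3 76.9] 53
```

```bash
python3 -m pendant '{"fingers":[0,0,0,0,0,0,0],"dp":[[1,-0.1,1],[2,-0.15,1],[3,-0.2,1],[4,-0.3,1],[4,-0.3,1],[4,-0.3,1],[4,-0.3,1]],"rot":[[0,0,0],[0,0,0],[0,0,0],[0,0,0],[0,0,0],[0,0,0],[0,0,0]]}'; python3 - <<'E'
from h import *
snap("wrist","w9");s=ctrl.observe(); print(s["tcp_pos"],s["force"],s["clock"])
E
python3 fence.py w9
```

```text
clock: 12.2
tcp_pos: [0.5737, 0.1371, 0.0263]
orientation: [[0.998, -0.068, -0.009], [-0.068, -0.998, -0.001], [-0.009, 0.002, -1.0]]
force: [-9.8, 1.1, 3.5]
opening: 0.053
gripper_force: 75.5
[0.57377172 0.13712141 0.02635723] [-9.80576116  0.37442614  2.8661403 ] 12.25
w9 [61.5 79.3] 53
```

The fence is now pushed back 6.4 mm. I add a bit more.

```bash
python3 -m pendant '{"fingers":[0,0,0,0,0,0,0,0],"dp":[[1,-0.1,0.5],[2,-0.15,0.5],[3,-0.2,0.5],[4,-0.3,1],[5,-0.3,1],[6,-0.4,1],[6,-0.4,1],[6,-0.4,1]],"rot":[[0,0,0],[0,0,0],[0,0,0],[0,0,0],[0,0,0],[0,0,0],[0,0,0],[0,0,0]]}'; python3 -m pendant '{"fingers":[0,0,0,0,0,0,0,0],"dp":[[0,0,0],[0,0,0],[0,0,0],[0,0,0],[0,0,0],[0,0,0],[0,0,0],[0,0,0]],"rot":[[0,0,0],[0,0,0],[0,0,0],[0,0,0],[0,0,0],[0,0,0],[0,0,0],[0,0,0]]}'; python3 - <<'E'
from h import *
c,p,d=snap("wrist","w10");s=ctrl.observe(); print(s["tcp_pos"],s["force"],s["clock"])
px=[(u,v) for u in (180,320,480) for v in (85,120,155)]
ex=np.array([.9976,-.07]); w=depthpts(c,px,d)*1000
print("board top z",w[:,2].round(1))
hsv=cv2.cvtColor(p,cv2.COLOR_RGB2HSV); m=((hsv[...,0]<32)&(hsv[...,1]>45)&(hsv[...,2]>100)).astype(np.uint8)
for u in (140,200,250,400,450,500):
    v=[v for v in range(100,200) if m[v,u]]; wb=onz(c,[(u,max(v))],.03)[0,:2]*1000-[605,148]; print(u,max(v),"near edge px,py",(wb@ex).round(1),(wb@[.07,.9976]).round(1))
E
python3 fence.py w10
```

```text
clock: 12.92
tcp_pos: [0.5773, 0.1368, 0.0266]
orientation: [[0.998, -0.068, -0.015], [-0.068, -0.998, -0.001], [-0.015, 0.002, -1.0]]
force: [-12.7, -0.5, 3.9]
opening: 0.0535
gripper_force: 75.5
clock: 13.58
tcp_pos: [0.5773, 0.1369, 0.0266]
orientation: [[0.998, -0.068, -0.015], [-0.068, -0.998, -0.001], [-0.014, 0.002, -1.0]]
force: [-12.5, 0.1, 3.8]
opening: 0.0533
gripper_force: 75.5
[0.57731365 0.13681649 0.02662435] [-12.28323805   1.13209849   4.4448902 ] 13.6333
board top z [ 30.3 168.8  30.4  31.   30.4  31.3  30.8  31.7  29.9]
140 170 near edge px,py 19.6 76.1
200 170 near edge px,py 19.6 46.4
250 170 near edge px,py 19.6 21.7
400 171 near edge px,py 19.3 -52.4
450 171 near edge px,py 19.4 -77.2
500 171 near edge px,py 19.5 -102.2
w10 [65.1 82.9] 53
```

View pics/w10.png

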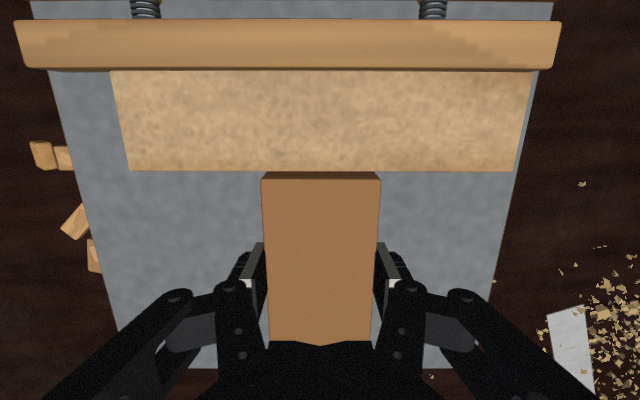

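The picture shows the board (111–533, 70–171) flush and parallel with the fence. The fence is back 10 mm, steady at about 12 N, with the block held and the four chips off the panel at left. I hand it in.

```bash
python3 -c "
from bench import ctrl
print(ctrl.close_job())"
```

```text
the job is handed in; nothing more can be done
None
```

I handed the job in with the four chips swept onto the bench and the block still gripped, pressing the board flush along the fence with about 12 N at the wrist and the fence pushed back about 10 mm; the judge gave no verdict.

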